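Press a slat lattice between dowelled boards

TASK

Finish the drying lattice and press it: lay the two loose slats crosswise over the two slats already on the lower board, one on each pair of blue bands, and let go of them; then take the upper board with the handle, lower it over the two steel dowels until it lies on the slats, and press it down until the sprung lower board bottoms out on its base. The job ends holding: finish while the gripper is still pressing the pair down, and leave the other things on the bench where they are.

Things in the scene. Friction and masses are not known exactly. Their poses are not given: they have to be found in the camera images.
- bed_mid (a point): centre of the underside of the lower board, 18 mm above the bench at rest, x across, y along, z up: brown wood 130 x 220 x 18 mm (x, y, z). Two upright steel dowels, 10 mm thick, stand on it at y = +92 and -92 mm (x = 0), their tips 56 mm above its upper face, the last 8 mm tapering to 5 mm. Identical under a half turn; on either side of the bench
- bed (a joint): how far the lower board has sunk, m: 0 at rest, 0.008 bottomed out. It floats on springs 8 mm above a grey base plate 150 x 240 x 10 mm fixed to the bench, and sinks straight down when pushed; the weight of slats and upper board sinks it less than 1 mm, about 14 N in all bottoms it out
- mark_a (a point): point on the bed's long centre line at y = +36 mm, 32 mm above bed_mid (the level of the lower slats' upper faces), half-way between two blue bands: a cross slat's middle belongs over it; axes as the bed's
- mark_b (a point): the same at y = -36 mm
- low_a_mid (a point): pale wood slat of the lower layer, 18 x 110 x 14 mm, resting loose on the bed along the bed's y, already in its place, with two blue bands on its upper face 36 mm either side of its middle; this point is its centre, y along its length
- low_b_mid (a point): pale wood slat of the lower layer, 18 x 110 x 14 mm, resting loose on the bed along the bed's y, already in its place, with two blue bands on its upper face 36 mm either side of its middle; this point is its centre, y along its length
- low_place_a (a point): point fixed on the bed, x = +35 mm, where the centre of low_a belongs and is at the start
- low_place_b (a point): the same for low_b, x = -35 mm
- slat_a_mid (a point): loose pale wood slat 110 x 18 x 14 mm (long x wide x high), lying flat on the bench, about 20 g; this point is its centre, x along its length, z up
- slat_b_mid (a point): loose pale wood slat 110 x 18 x 14 mm (long x wide x high), lying flat on the bench, about 20 g; this point is its centre, x along its length, z up; like slat_a, and it does not matter which goes on which pair of bands
- top_grip (a point): centre of the dark wood handle bar of the upper board, 26 mm wide (x), 90 mm long (y), 38 mm high (z), standing in the middle of the board from 14 to 52 mm above its underside: this point is 33 mm above the underside. The board is loose, about 0.34 kg, and lies flat on the bench, handle up; x across, y along its length
- top_under (a point): centre of the underside of the upper board: plywood 130 x 220 x 14 mm (x, y, z) with two through holes 13 mm in diameter at y = +92 and -92 mm; identical under a half turn; axes as top_grip. Seated on both slat layers this point is 46 mm above bed_mid and the dowels show 14 mm through the board
- jar: clear glass jar with white lid, 64 mm across, 75 mm tall; a bystander, origin at the bottom
- jar2: amber jar with white lid, 56 mm across, 85 mm tall; a bystander, origin at the bottom
- eraser: white eraser block 24 x 45 x 14 mm; a bystander, origin at the bottom
- weight: brass paper weight, 56 mm across, 65 mm tall with its knob; a bystander, origin at the bottom
- brush: brush 170 mm long lying down; a bystander
- book: closed blue book 210 x 150 x 35 mm; a bystander, origin at the bottom
There are look-alikes about, which are no part of the job. What is shaped like the part that bears low_b_mid but green or yellow is not meant. What is shaped like the part that bears low_a_mid but green is not meant.

How it is judged:
By the outcome, as a careful person would: the job done as asked, in the order asked, and still so for the second after the job is handed in, while the arm keeps its last pose, push and grip.
It also fails if it takes over 69 s, if anything falls off the work surface, if the arm or the gripper's body presses on something with over 40 N, if the wrist force passes 120 N, or if a joint passes its speed limit or range.

ROBOT

A 6-joint arm with a two-finger parallel gripper is mounted at the origin on the work surface. World frame = base frame: x ahead of the robot, y to its left, z up, the work surface at z = 0. Lengths are in m, angles in rad, forces in N, time in s.
With the tool pointing down it reaches from about 0.4 to 0.825 m from the base axis. Payload 7 kg.
Tool frame: the origin (TCP) lies midway between the tips of the shut fingers; the grasp point (between the pads) lies arm.hold_point_z behind it (arm.hold_point_z is the distance from the TCP to the grasp point, in m); z points along the fingers, y is the line along which they close (so a half turn about z gives the same grasp; the last joint's range is limited). The gripper opens to 88 mm and grips with 3 to 60 N. Pads are 19 mm wide; open, the fingers measure 130 mm over their backs; the gripper's body (78 mm by 193 mm) begins 47 mm behind the grasp point.
Start: joints at [1.595, 0.359, 0.012, 0, -1.224, -0.288], TCP at [0.176, 0.652, 0.227] pointing down, gripper open.
Joint ranges: [-3.07, 3.07], [-1.43, 2.12], [-1.02, 1.25], [-3.03, 1.67], [-3.05, -0], [-3.03, 3.03]. Speed limits (rad/s): [2.39, 2.39, 3.01, 3.14, 3.14, 3.14].

INTERFACE

Orientations are given as [roll, pitch, yaw] about the fixed x, y, z axes, in that order (R = Rz(yaw) Ry(pitch) Rx(roll)).
In Python, from station import arm gives the robot as it stands.
- The arm moves only by the shell command python3 -m crank 'ROWS' [OPENING] [FORCE]. ROWS is JSON, a list that holds one entry, the list of rows, each a list of 4 numbers: the shift along the tool's x, y, z in units of 25 mm (1.0 is 25 mm), then the turn about the tool's z in units of 5 degrees (1.0 is 5 degrees). A call has 1 to 12 rows; each row is the pose to reach, as a shift and turn from the pose commanded when the call began, along the tool's axes at that moment; what a row does not reach only later rows make up. A row lasts 1/8 s, in which the tool goes at most 62.5 mm and 10.7 degrees, less where a joint would pass 70% of its speed; a pose out of reach is approached as far as the arm can. A call with a gripper value outside its range is refused whole. OPENING is the closure, from 0 (fully open) to 1 (shut), set as the call begins (- or left out, the last holds). The fingers move at their own pace and stop on an object; FORCE is the grip in N (left out, the last holds). Time passes only in rows, so rows that repeat a pose let the fingers close. It gives the time, the measured TCP pose, the force, the opening and the grip force at its end, in the units of the state.
- arm.get_state(): the state, without advancing time (a new reading comes with each control period).
- arm.grab_frame(name): name is "side" or "top"; returns (picture, depth): 400x640x3 uint8, red, green, blue; 400x640 float32, m along the optical axis (not along the pixel's ray), 0 where there is no reading.
- arm.get_calibration(name): a dict with "mtx" (3x3 intrinsics, pixels), "R" (3x3) and "t" (3): a world point X has camera coordinates R X + t. Camera axes: x right, y down, z forward; pixel columns grow to the right and rows downward; lengths in m; the calibration is good to about 2 mm. A picture is of the moment at which its call begins. get_calibration takes no time and is no camera call.
- arm.job_done(): hands the job in; it is judged then, once.
Trained networks look in the newest picture that a camera, given by its name, has taken for a name from the list of things; names that differ only in an ending like _2 or _b are one class to them, and where a whole thing is asked for, a point or a joint stands for the part that bears it (a point fixed in the world has none). Each returns a list of dicts, best first, with "score" (0 to 1); they miss things now and then, are a little off and sometimes report something else, mostly with a low value. They report only what shows in the picture. A call takes as long as a camera call. They do not tell look-alikes from the thing itself.
- arm.recognise(thing, camera): "extent" ([left, top, width, height] in pixels, round what is visible of it).
- arm.trace(thing, camera): "mask" (400x640 bool, what is visible of it) and "extent" ([left, top, width, height] in pixels, round what is visible of it).
The state is a dict: "t": time; "q": joint angles; "qd": joint speeds; "joint_efforts": joint torques, N m; "eef_pos": TCP position; "ee_rot": TCP orientation; "force": force on the tool from outside, world axes, zero at the start; "moment": the same for the moment, N m; "width": finger opening in m; "gripper_force": force on a finger pad.
Only numpy, scipy, OpenCV 4.12 (cv2) and the standard library are available. Lean on these libraries where they do the work, as an engineer would, in place of code of your own. Each camera call takes 0.05 s, during which the arm holds its last target. There are 200 camera calls.

## Working session

There is one attempt and no reset: what is moved stays moved. The work goes in short steps, Python scripts to look and compute and a shell command to move; the robot and the scene stay as the last step left them, time stands still between calls to the robot, and variables do not carry over. Pictures are saved under pics/ and viewed, at most 10 in all, crops included, and the job is handed in when it is done.

```bash
ls; mkdir -p pics; python3 - <<'E'
from station import arm
import cv2,numpy as np
print(arm.get_state(),arm.hold_point_z)
for n in("top","side"):
    p,d=arm.grab_frame(n); cv2.imwrite(f"pics/{n}0.png",cv2.cvtColor(p,cv2.COLOR_RGB2BGR)); np.save(f"pics/{n}0.npy",d)
    c=arm.get_calibration(n); print(n,c["mtx"].round(1).tolist(),c["R"].round(3).tolist(),c["t"].round(3))
E
```

```text
pics
{'t': 0.0, 'q': array([ 1.59510098e+00,  3.59391943e-01,  1.10580702e-02, -3.55940485e-04,
       -1.22405874e+00, -2.88072076e-01]), 'qd': array([-0.00162921, -0.0002187 , -0.00015469,  0.00045166,  0.00138558,
       -0.0003631 ]), 'joint_efforts': array([ 3.65491906e-04, -5.82710230e+01,  2.93077809e+01,  6.99805051e+00,
        7.07758343e-03, -1.36320973e-04]), 'eef_pos': array([0.17590016, 0.65118356, 0.22561801]), 'ee_rot': array([ 3.13996707e+00, -1.32740644e-04, -2.63888545e-01]), 'force': array([-0.23213275,  0.92188868, -0.27360923]), 'moment': array([ 0.03461899, -0.0020097 , -0.02148313]), 'gripper_force': 0.0, 'width': 0.08793935298271685} 0.0188
top [[469.3, 0.0, 321.9], [0.0, 469.3, 197.0], [0.0, 0.0, 1.0]] [[-0.007, -1.0, -0.008], [-0.982, 0.008, -0.189], [0.189, 0.006, -0.982]] [0.043 0.543 1.309]
side [[382.5, 0.0, 320.5], [0.0, 382.5, 194.4], [0.0, 0.0, 1.0]] [[0.675, -0.737, -0.018], [-0.443, -0.386, -0.809], [0.59, 0.554, -0.587]] [-0.349  0.296  0.881]
```

View pics/top0.png

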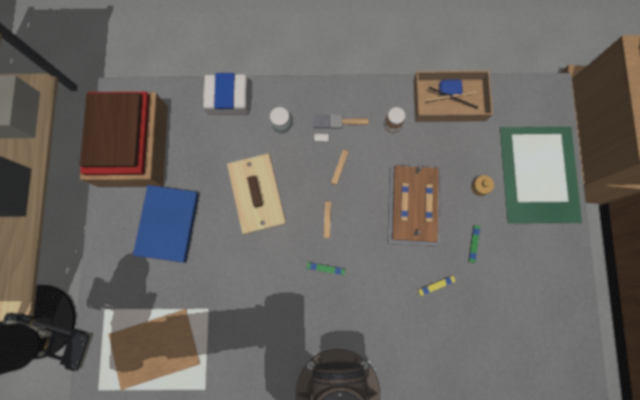

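View pics/side0.png

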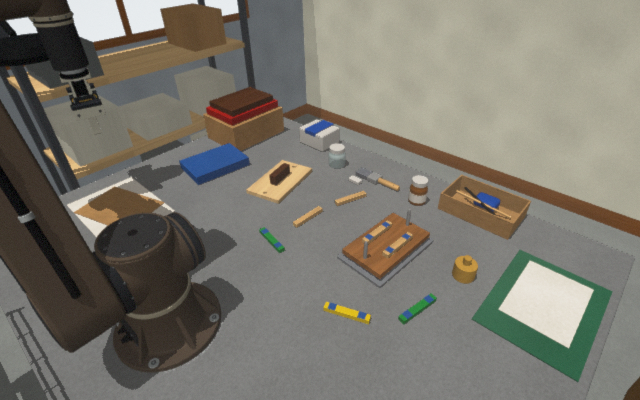

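The top view shows loose pale slats at (340,166) and (327,219). The upper board is at (256,193), and the bed with its two banded slats is at (415,204). The look-alikes are green at (327,268) and (475,243), and yellow at (437,285). Both loose slats are plain pale wood, so I choose those two. Next I measure them.

```bash
cat > h.py <<'E'
from station import arm
import cv2,numpy as np
def world(cam,uv,z):
    c=arm.get_calibration(cam);uv=np.atleast_2d(uv).astype(float)
    r=np.c_[uv,np.ones(len(uv))]@np.linalg.inv(c["mtx"]).T@c["R"]
    o=-c["R"].T@c["t"]
    return (o+r*((z-o[2])/r[:,2])[:,None])
def proj(cam,X):
    c=arm.get_calibration(cam);p=(np.atleast_2d(X)@c["R"].T+c["t"])@c["mtx"].T
    return p[:,:2]/p[:,2:]
def depthw(cam,d,mask):
    v,u=np.nonzero(mask&(d>0));c=arm.get_calibration(cam)
    P=(np.c_[u,v,np.ones(len(u))]@np.linalg.inv(c["mtx"]).T)*d[v,u][:,None]
    return (P-c["t"])@c["R"]
def rect(cam,mask,z):
    v,u=np.nonzero(mask);P=world(cam,np.c_[u,v],z)[:,:2]
    m=P.mean(0);w,V=np.linalg.eigh(np.cov(P.T));a=V[:,1]
    q=(P-m)@V
    (c,s,_)=cv2.minAreaRect((P*1000).astype(np.float32))
    return m,np.degrees(np.arctan2(a[1],a[0]))%180,np.sqrt(12*w),np.array(c)/1000,np.array(s)
E
python3 - <<'E'
from h import *
for cam in("top","side"):
  p,d=arm.grab_frame(cam)
  for n,z in(("slat_a_mid",.014),("top_under",.014),("top_grip",.052),("bed_mid",.036),("low_a_mid",.05)):
    for r in arm.trace(n,cam)[:6]:
        if r["score"]<.3: continue
        m=r["mask"];W=depthw(cam,d,m);hz=np.percentile(W[:,2],[10,50,90]).round(3) if len(W) else None
        a=rect(cam,m,z)
        print(cam,n,round(r["score"],2),np.round(r["extent"]),m.sum(),"m",a[0].round(4),"ang",a[1].round(1),"size",(a[2]*1000).round(),"c",a[3].round(4),a[4].round(),hz)
p,d=arm.grab_frame("top")
cv2.imwrite("pics/crop1.png",cv2.resize(cv2.cvtColor(p[135:265,220:460],cv2.COLOR_RGB2BGR),None,fx=3.3,fy=3.3,interpolation=cv2.INTER_CUBIC))
E
```

```text
top slat_a_mid 0.63 [332. 151.  14.  33.] 191 m [ 0.6423 -0.0125] ang 160.0 size [ 16. 110.] c [ 0.6436 -0.0138] [ 18. 110.] [0.01  0.014 0.018]
top top_under 0.81 [227. 155.  60.  78.] 3133 m [0.5653 0.2376] ang 13.9 size [129. 221.] c [0.5665 0.2377] [223. 131.] [0.01  0.014 0.022]
top top_grip 0.69 [391. 166.  46.  74.] 2839 m [ 0.5226 -0.2289] ang 176.8 size [131. 232.] c [ 0.5254 -0.2288] [129. 219.] [0.032 0.036 0.04 ]
top top_grip 0.6 [228. 155.  57.  79.] 3173 m [0.557  0.2322] ang 12.6 size [127. 217.] c [0.5579 0.2326] [221. 128.] [0.01  0.014 0.022]
top bed_mid 0.93 [390. 166.  46.  75.] 2820 m [ 0.5253 -0.2315] ang 177.2 size [134. 231.] c [ 0.5288 -0.2311] [132. 221.] [0.033 0.036 0.04 ]
top low_a_mid 0.83 [401. 181.   6.  41.] 255 m [ 0.5313 -0.1979] ang 176.0 size [ 20. 110.] c [ 0.5316 -0.1982] [ 20. 109.] [0.046 0.051 0.053]
top low_a_mid 0.73 [306. 261.  37.  16.] 251 m [0.3402 0.032 ] ang 79.5 size [ 19. 106.] c [0.3401 0.0321] [106.  19.] [0.01  0.014 0.018]
side slat_a_mid 0.68 [338. 191.  30.  12.] 168 m [ 0.6389 -0.0217] ang 163.3 size [ 27. 107.] c [ 0.6383 -0
[... 198 characters left out ...]
r 0.78 [246. 161.  65.  40.] 1566 m [0.5531 0.2253] ang 13.7 size [143. 235.] c [0.5606 0.2283] [240. 146.] [0.006 0.013 0.039]
side bed_mid 0.95 [344. 209.  84.  70.] 2630 m [ 0.5108 -0.2428] ang 177.6 size [138. 251.] c [ 0.5402 -0.2415] [142. 276.] [0.027 0.035 0.037]
side bed_mid 0.3 [336. 190.  28.  15.] 190 m [ 0.6148 -0.0391] ang 161.9 size [31. 99.] c [ 0.6157 -0.0398] [ 32. 104.] [0.002 0.012 0.014]
side low_a_mid 0.61 [259. 226.  22.  24.] 232 m [ 0.3127 -0.0073] ang 78.4 size [ 23. 106.] c [ 0.3132 -0.0073] [112.  24.] [0.005 0.012 0.015]
side low_a_mid 0.59 [361. 219.  30.  25.] 296 m [ 0.5256 -0.2048] ang 176.4 size [ 28. 120.] c [ 0.527  -0.2052] [ 30. 125.] [0.036 0.048 0.051]
```

View pics/crop1.png

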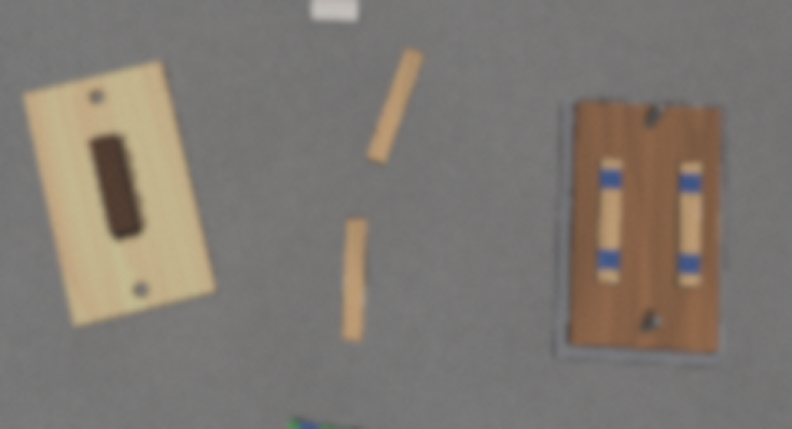

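The crop confirms it. The loose slats, plain with no bands, are at crop (395,105) and (354,280). The upper board's holes are at (96,96) and (141,289). The bed has four blue bands, at (611,178), (609,259), (690,182) and (689,263), with dowels near (652,115) and (650,320). Next I refine the positions by colour.

```bash
cat > seg.py <<'E'
from h import *
def blobs(cam,m,box,amin,amax):
    x0,y0,x1,y1=box;k=np.zeros(m.shape,np.uint8);k[y0:y1,x0:x1]=m[y0:y1,x0:x1]
    n,l,s,c=cv2.connectedComponentsWithStats(k)
    return [(l==i,c[i],s[i,4]) for i in range(1,n) if amin<=s[i,4]<=amax]
E
python3 - <<'E'
from seg import *
ps=[];
for i in range(3): p,d=arm.grab_frame("top");ps.append(p.astype(float))
p=np.mean(ps,0);hsv=cv2.cvtColor(p.astype(np.uint8),cv2.COLOR_RGB2HSV).astype(int)
H,S,V=hsv[...,0],hsv[...,1],hsv[...,2]
wood=(H<30)&(S>60)&(V>70)
for n,box,a,b in(("slats",(310,145,360,245),80,400),("board",(220,145,300,240),1500,5000),("bed",(380,155,450,255),1500,5000)):
  for m,c,s in blobs("top",wood,box,a,b):
    if n!="slats": m=cv2.morphologyEx(m.astype(np.uint8),cv2.MORPH_CLOSE,np.ones((15,15)))>0
    r=rect("top",m,.036 if n=="bed" else .014)
    print(n,c.round(1),s,r[0].round(4),r[1].round(1),(r[2]*1000).round(),r[3].round(4),r[4].round())
blue=(H>95)&(H<135)&(S>90)
B=[world("top",c,.050)[0] for m,c,s in blobs("top",blue,(385,160,445,250),8,200)];print("bands",np.round(B,4).tolist(),np.mean(B,0).round(4))
dark=(V<75)
for m,c,s in blobs("top",V<85,(232,155,282,235),3,300): print("dark",c.round(1),s,world("top",c,.014 if s<60 else .052)[0].round(4),(rect("top",m,.052)[1]))
W=d; 
m=np.zeros(d.shape,bool);m[155:255,380:450]=1
P=depthw("top",d,m);T=P[P[:,2]>.065];print("dowel pts",T.round(3).tolist()[:12])
m[:]=0;m[165:215,240:272]=1
P=depthw("top",d,m);T=P[(P[:,2]>.045)];print("handle",T.mean(0).round(4),len(T))
E
```

```text
slats [339.4 166.8] 220 [ 0.6431 -0.0143] 159.9 [ 19. 110.] [ 0.6439 -0.0144] [ 19. 111.]
slats [327.  219.1] 229 [0.4841 0.0245] 177.3 [ 18. 108.] [0.4847 0.0244] [ 18. 107.]
board [255.8 193.4] 3099 [0.5637 0.2366] 13.7 [130. 219.] [0.565  0.2368] [220. 130.]
bed [415.2 203.8] 3031 [ 0.5252 -0.2339] 176.7 [129. 219.] [ 0.5272 -0.234 ] [130. 220.]
bands [[0.5654, -0.2016, 0.05], [0.5619, -0.2717, 0.05], [0.4948, -0.1974, 0.05], [0.4896, -0.2673, 0.05]] [ 0.5279 -0.2345  0.05  ]
dark [255.2 191.4] 200 [0.5615 0.2328 0.052 ] 14.055614091182207
dowel pts [[0.623, -0.238, 0.093], [0.624, -0.241, 0.09], [0.621, -0.236, 0.089], [0.62, -0.238, 0.092], [0.62, -0.241, 0.092], [0.62, -0.234, 0.081], [0.619, -0.236, 0.087], [0.618, -0.239, 0.089], [0.618, -0.242, 0.088], [0.621, -0.234, 0.067], [0.618, -0.235, 0.08], [0.617, -0.237, 0.083]]
handle [0.5661 0.238  0.0517] 271
```

```bash
cat > go.py <<'E'
import sys,numpy as np
from station import arm
from scipy.spatial.transform import Rotation as R
x,y,z,yaw=map(float,sys.argv[1:5]);s=arm.get_state()
M=R.from_euler("xyz",s["ee_rot"]);d=M.inv().apply(np.array([x,y,z])-s["eef_pos"])/.025
t=(np.degrees(s["ee_rot"][2])-yaw+180)%360-180
print("t",round(s["t"],2),s["eef_pos"].round(4),np.degrees(s["ee_rot"]).round(2),"rows",d.round(2),round(t/5,2),"dist rows",np.linalg.norm(d)/2.5,abs(t)/10.7)
E
python3 go.py .6438 -.0144 .10 -20
```

```text
t 0.9 [0.176  0.6516 0.2266] [-180.      0.    -15.12] rows [25.01 20.84  5.06] 0.98 dist rows 13.17851622635033 0.45649400949911106
```

```bash
python3 -m crank '[[[2.5,2.08,0.4,0.1],[5,4.2,0.8,0.2],[7.5,6.2,1.2,0.3],[9.5,8,1.6,0.4],[11.5,9.6,2,0.5],[13.5,11.2,2.4,0.6],[15.5,13,2.8,0.7],[17.5,14.6,3.2,0.8],[20,16.6,3.7,0.9],[22,18.4,4.2,0.98],[24,20,4.7,0.98],[25.01,20.84,5.06,0.98]]]' 0.5
python3 go.py .6438 -.0144 .10 -20; python3 - <<'E'
from station import arm
print(arm.get_state()["width"])
E
```

```text
t: 2.4
eef_pos: [0.6034, 0.0431, 0.1148]
ee_rot: [-3.141, -0.001, -0.349]
force: [0.5, 0.6, 0.4]
width: 0.0435
gripper_force: 0.0
t 2.4 [0.6034 0.0431 0.1148] [-1.7997e+02 -5.0000e-02 -2.0000e+01] rows [2.31 1.61 0.59] -0.0 dist rows 1.1496311013078726 2.3951291502811237e-05
0.04347388564552751
```

```bash
python3 -m crank '[[[0,0,0,0],[0,0,0,0],[0,0,0,0]]]'
python3 go.py .6438 -.0144 .003 -20
```

```text
t: 2.78
eef_pos: [0.6018, 0.0459, 0.1152]
ee_rot: [-3.141, -0.001, -0.348]
force: [1.0, -0.5, -0.2]
width: 0.0439
gripper_force: 0.0
t 2.77 [0.6018 0.0459 0.1152] [-1.7997e+02 -3.0000e-02 -1.9940e+01] rows [2.4  1.7  4.49] 0.01 dist rows 2.1465294882148895 0.005928383423138066
```

```bash
python3 -m crank '[[[1.2,0.85,0.6,0],[2.4,1.7,1.2,0],[2.4,1.7,2.5,0],[2.4,1.7,3.5,0],[2.4,1.7,4.2,0],[2.4,1.7,4.49,0],[2.4,1.7,4.49,0]]]'
python3 -m crank '[[[0,0,0,0],[0,0,0,0],[0,0,0,0],[0,0,0,0]]]' 0.9 15
python3 go.py .6438 -.0144 .15 -93.4
```

```text
t: 3.65
eef_pos: [0.644, -0.0151, 0.0027]
ee_rot: [3.142, -0.0, -0.348]
force: [0.1, 0.7, 1.0]
width: 0.0437
gripper_force: 0.0
t: 4.15
eef_pos: [0.6441, -0.0157, 0.0029]
ee_rot: [-3.141, -0.001, -0.349]
force: [-0.8, 0.5, 3.5]
width: 0.0178
gripper_force: 15.0
t 4.15 [ 0.6441 -0.0157  0.0029] [-1.7999e+02 -3.0000e-02 -2.0010e+01] rows [-0.02 -0.04 -5.88] 14.68 dist rows 2.3531410559150565 6.858827091651289
```

```bash
python3 -m crank '[[[0,0,-1,0],[0,0,-2.5,0],[0,0,-4,0],[0,0,-4.8,0],[0,0,-4.8,0]]]'
python3 go.py .5637 -.2367 .125 -93.4
```

```text
t: 4.78
eef_pos: [0.6449, -0.0154, 0.1244]
ee_rot: [-3.14, -0.003, -0.349]
force: [-0.1, 0.1, 0.0]
width: 0.018
gripper_force: 15.0
t 4.78 [ 0.6449 -0.0154  0.1244] [-179.89   -0.18  -20.01] rows [-0.02  9.43 -0.04] 14.68 dist rows 3.771442211341907 6.859006172301724
```

```bash
python3 -m crank '[[[0,1.2,0,1.9],[0,2.6,0,3.8],[0,4,0,5.7],[0,5.4,0,7.6],[0,6.8,0,9.5],[0,8,0,11.4],[0,9,0,13.3],[-0.02,9.43,-0.04,14.68],[-0.02,9.43,-0.04,14.68],[-0.02,9.43,-0.04,14.68]]]'
python3 - <<'E'
from seg import *
p,d=arm.grab_frame("top");cv2.imwrite("pics/hov.png",cv2.resize(cv2.cvtColor(p[150:260,370:470],cv2.COLOR_RGB2BGR),None,fx=5,fy=5,interpolation=cv2.INTER_CUBIC))
q,e=arm.grab_frame("side");cv2.imwrite("pics/hovs.png",cv2.resize(cv2.cvtColor(q[140:290,320:460],cv2.COLOR_RGB2BGR),None,fx=4,fy=4,interpolation=cv2.INTER_CUBIC))
a=cv2.imread("pics/hov.png");b=cv2.imread("pics/hovs.png")
a=cv2.resize(a,(360,396));b=cv2.resize(b,(420,450));o=np.zeros((450,780,3),np.uint8);o[:396,:360]=a;o[:,360:]=b;cv2.imwrite("pics/h2.png",o)
for cam in("top","side"):
  for r in arm.trace("slat_a_mid",cam)[:4]:
    a=rect(cam,r["mask"],.135);print(cam,round(r["score"],2),np.round(r["extent"]),a[0].round(4),a[1].round(1),(a[2]*1000).round(),a[3].round(4))
E
python3 go.py .5637 -.2367 .053 -93.4
```

```text
t: 6.02
eef_pos: [0.5625, -0.2366, 0.1227]
ee_rot: [3.141, 0.0, -1.628]
force: [0.4, -0.7, -0.3]
width: 0.0177
gripper_force: 15.0
top 0.39 [404. 180.   8.   7.] [ 0.5648 -0.1955] 102.6 [18. 25.] [ 0.5644 -0.1958]
side 0.73 [400. 206.  18.  14.] [ 0.5512 -0.2712] 73.4 [28. 54.] [ 0.5516 -0.2697]
side 0.56 [328. 143.  17.  28.] [0.6562 0.054 ] 40.9 [ 51. 144.] [0.6557 0.0547]
t 6.22 [ 0.5629 -0.2364  0.1233] [179.99   0.   -93.31] rows [ 0.01 -0.03  2.81] 0.02 dist rows 1.124711731741956 0.007987407112994963
```

View pics/h2.png

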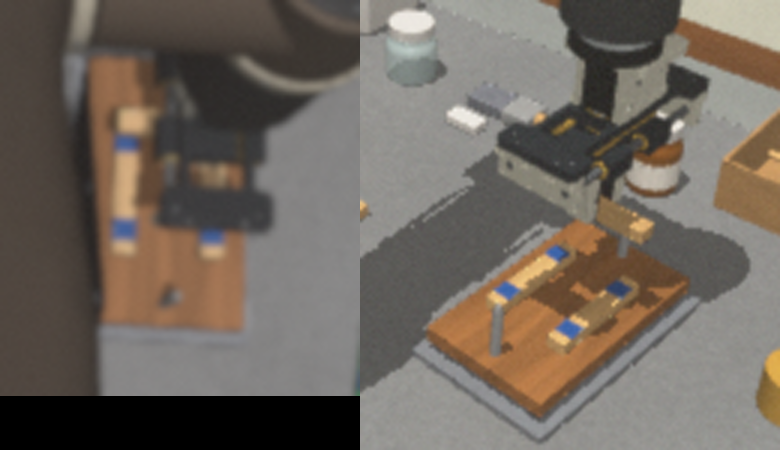

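The top crop shows the slat held crosswise, with its left end by the far-left band at (130,118). The side crop shows the other end over the far-right band at (650,228), so I lower it.

```bash
python3 -m crank '[[[0.01,-0.03,0.8,0.02],[0.01,-0.03,1.6,0.02],[0.01,-0.03,2.2,0.02],[0.01,-0.03,2.6,0.02],[0.01,-0.03,2.8,0.02],[0.01,-0.03,2.8,0.02],[0.01,-0.03,2.8,0.02]]]'
python3 -m crank '[[[0,0,0,0],[0,0,0,0],[0,0,0,0]]]' 0.6
python3 -m crank '[[[0,0,-0.8,0],[0,0,-2,0],[0,0,-3.2,0],[0,0,-4,0],[0,0,-4,0]]]'
python3 go.py .4845 .0245 .10 -2.7
```

```text
t: 7.1
eef_pos: [0.5638, -0.2373, 0.054]
ee_rot: [-3.141, -0.0, -1.632]
force: [0.2, 0.7, 0.7]
width: 0.0177
gripper_force: 15.0
t: 7.48
eef_pos: [0.5635, -0.2373, 0.0536]
ee_rot: [-3.141, -0.0, -1.632]
force: [-0.7, -0.1, -0.1]
width: 0.0344
gripper_force: 0.0
t: 8.1
eef_pos: [0.5645, -0.2375, 0.1553]
ee_rot: [-3.138, -0.0, -1.632]
force: [-0.1, -0.6, -0.6]
width: 0.0348
gripper_force: 0.0
t 8.1 [ 0.5645 -0.2375  0.1553] [-1.798e+02 -2.000e-02 -9.350e+01] rows [-10.26   3.84   2.2 ] -18.16 dist rows 4.470992693273347 8.4863213715559
```

```bash
python3 -m crank '[[[-1,0.4,0,-2],[-2.5,0.9,0,-4],[-4,1.4,0,-6],[-5.5,2,0.2,-8],[-7,2.6,0.6,-10],[-8.5,3.2,1,-12],[-9.6,3.6,1.5,-14],[-10.26,3.84,2,-16],[-10.26,3.84,2.2,-18.16],[-10.26,3.84,2.2,-18.16],[-10.26,3.84,2.2,-18.16],[-10.26,3.84,2.2,-18.16]]]' 0.5
python3 go.py .4845 .0245 .003 -2.7
```

```text
t: 9.6
eef_pos: [0.4834, 0.0244, 0.0985]
ee_rot: [-3.141, -0.0, -0.05]
force: [0.9, 0.2, 0.2]
width: 0.0441
gripper_force: 0.0
t 9.6 [0.4834 0.0244 0.0985] [-1.7999e+02 -1.0000e-02 -2.8900e+00] rows [ 0.04 -0.01  3.82] -0.04 dist rows 1.528784685922043 0.017382963632308998
```

Now I'll check with the camera how the first slat lies while I pick up the second.

```bash
python3 -m crank '[[[0.04,-0.01,1.2,-0.04],[0.04,-0.01,2.4,-0.04],[0.04,-0.01,3.3,-0.04],[0.04,-0.01,3.82,-0.04],[0.04,-0.01,3.82,-0.04],[0.04,-0.01,3.82,-0.04]]]'
python3 -m crank '[[[0,0,0,0],[0,0,0,0],[0,0,0,0],[0,0,0,0]]]' 0.9 15
python3 -m crank '[[[0,0,-1,0],[0,0,-2.5,0],[0,0,-4,0],[0,0,-4.8,0],[0,0,-4.8,0]]]'
python3 go.py .4922 -.2324 .125 -93.4
python3 - <<'E'
from seg import *
p,d=arm.grab_frame("top");cv2.imwrite("pics/p1.png",cv2.resize(cv2.cvtColor(p[155:255,370:470],cv2.COLOR_RGB2BGR),None,fx=5,fy=5,interpolation=cv2.INTER_CUBIC))
m=np.zeros(d.shape,bool);m[155:255,385:445]=1
P=depthw("top",d,m);T=P[(P[:,2]>.058)&(P[:,2]<.07)];print("cross",T.mean(0).round(4),len(T))
T=P[(P[:,2]>.08)];print("dowels",[ (g.mean(0).round(4).tolist(),len(g)) for g in (T[T[:,0]>.53],T[T[:,0]<.53])])
E
```

```text
t: 10.35
eef_pos: [0.485, 0.025, 0.0037]
ee_rot: [-3.141, -0.001, -0.044]
force: [0.3, -0.7, 1.0]
width: 0.0442
gripper_force: 0.0
t: 10.85
eef_pos: [0.4845, 0.0249, 0.0032]
ee_rot: [-3.141, -0.0, -0.044]
force: [-1.2, -0.1, 3.9]
width: 0.0173
gripper_force: 15.0
t: 11.48
eef_pos: [0.4853, 0.0253, 0.1245]
ee_rot: [-3.14, -0.003, -0.044]
force: [0.8, -0.0, -0.6]
width: 0.0181
gripper_force: 15.0
t 11.47 [0.4853 0.0253 0.1245] [-179.91   -0.18   -2.51] rows [ 0.73 10.28 -0.03] 18.18 dist rows 4.124019347138946 8.494437055071144
cross [ 0.5634 -0.2361  0.0641] 246
dowels [([0.6195, -0.2386, 0.0892], 10), ([0.4366, -0.2261, 0.0888], 12)]
```

View pics/p1.png

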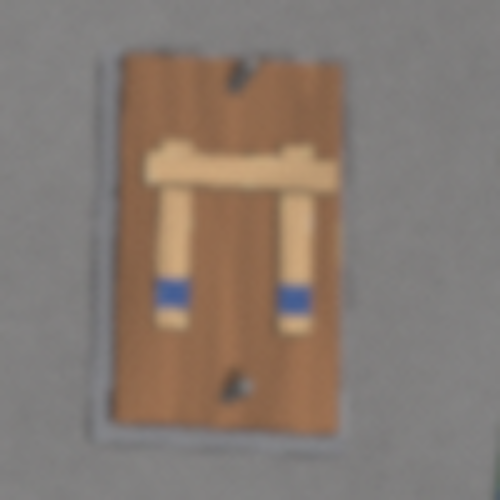

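The first slat lies squarely over the upper pair of bands, from (145,168) to (338,175), and only the lower two bands at (172,294) and (294,299) still show. Now the second slat.

```bash
python3 -m crank '[[[0,1.2,0,1.6],[0.1,2.6,0,3.2],[0.2,4,0,5.2],[0.3,5.4,0,7.2],[0.4,6.8,0,9.2],[0.5,8,0,11.2],[0.6,9,0,13.2],[0.7,9.8,0,15.2],[0.73,10.28,0,17.2],[0.73,10.28,0,18.18],[0.73,10.28,0,18.18],[0.73,10.28,0,18.18]]]'
python3 go.py .4922 -.2324 .054 -93.4
```

```text
t: 13.02
eef_pos: [0.4909, -0.2325, 0.1222]
ee_rot: [3.14, 0.0, -1.628]
force: [-0.3, 0.1, -0.7]
width: 0.0177
gripper_force: 15.0
t 13.03 [ 0.4909 -0.2325  0.1222] [ 1.7992e+02  1.0000e-02 -9.3290e+01] rows [-0.01 -0.06  2.73] 0.02 dist rows 1.0908233911837344 0.010043091320298857
```

```bash
python3 -m crank '[[[0,-0.03,0.8,0.02],[0,-0.03,1.6,0.02],[0,-0.03,2.2,0.02],[0,-0.03,2.6,0.02],[0,-0.03,2.75,0.02],[0,-0.03,2.75,0.02],[0,-0.03,2.75,0.02]]]'
python3 -m crank '[[[0,0,0,0],[0,0,0,0],[0,0,0,0]]]' 0.6
python3 -m crank '[[[0,0,-0.8,0],[0,0,-2,0],[0,0,-3.2,0],[0,0,-4,0],[0,0,-4,0]]]'
python3 go.py .5655 .2373 .15 14
```

```text
t: 13.9
eef_pos: [0.4925, -0.2328, 0.0548]
ee_rot: [-3.141, -0.0, -1.632]
force: [0.5, -0.9, -0.3]
width: 0.0174
gripper_force: 15.0
t: 14.28
eef_pos: [0.4921, -0.2328, 0.0544]
ee_rot: [-3.141, -0.0, -1.632]
force: [0.8, -0.5, -0.2]
width: 0.0342
gripper_force: 0.0
t: 14.9
eef_pos: [0.4931, -0.2329, 0.1559]
ee_rot: [-3.138, -0.0, -1.632]
force: [-0.8, 0.4, -0.5]
width: 0.0351
gripper_force: 0.0
t 14.9 [ 0.4931 -0.2329  0.1559] [-1.7981e+02 -2.0000e-02 -9.3500e+01] rows [-18.95  -1.74   0.24] -21.5 dist rows 7.613221889061817 10.047082957982004
```

```bash
python3 -m crank '[[[-1.5,-0.2,0,-2],[-3.2,-0.3,0,-4],[-5,-0.5,0,-6],[-7,-0.7,0,-8],[-9,-0.9,0,-10],[-11,-1.1,0,-12],[-13,-1.3,0,-14],[-15,-1.5,0,-16],[-17,-1.6,0.2,-18],[-18.95,-1.74,0.24,-20],[-18.95,-1.74,0.24,-21.5],[-18.95,-1.74,0.24,-21.5]]]' 0.35
python3 -m crank '[[[0,0,0,0],[0,0,0,0]]]'
python3 go.py .5655 .2373 .0165 14
python3 - <<'E'
from seg import *
p,d=arm.grab_frame("top");cv2.imwrite("pics/p2.png",cv2.resize(cv2.cvtColor(p[155:255,370:470],cv2.COLOR_RGB2BGR),None,fx=5,fy=5,interpolation=cv2.INTER_CUBIC))
m=np.zeros(d.shape,bool);m[155:255,385:445]=1
P=depthw("top",d,m);T=P[(P[:,2]>.058)&(P[:,2]<.07)];print("cross",[g.mean(0).round(4).tolist() for g in (T[T[:,0]>.53],T[T[:,0]<.53])],len(T))
T=P[(P[:,2]>.08)];print("dowels",[ (g.mean(0).round(4).tolist(),len(g)) for g in (T[T[:,0]>.53],T[T[:,0]<.53])])
E
```

```text
t: 16.4
eef_pos: [0.5638, 0.2377, 0.1468]
ee_rot: [3.141, 0.002, 0.244]
force: [-0.5, 0.6, -0.2]
width: 0.0567
gripper_force: 0.0
t: 16.65
eef_pos: [0.5645, 0.2368, 0.1482]
ee_rot: [-3.142, 0.0, 0.242]
force: [1.1, 0.3, -0.5]
width: 0.0572
gripper_force: 0.0
t 16.65 [0.5645 0.2368 0.1482] [-180.      0.     13.84] rows [ 0.04 -0.01  5.27] -0.03 dist rows 2.107125531148809 0.01479139285714146
cross [[0.5647, -0.2365, 0.0638], [0.4918, -0.2316, 0.0639]] 497
dowels [([0.6193, -0.2384, 0.0899], 10), ([0.4368, -0.2266, 0.0881], 11)]
```

View pics/p2.png

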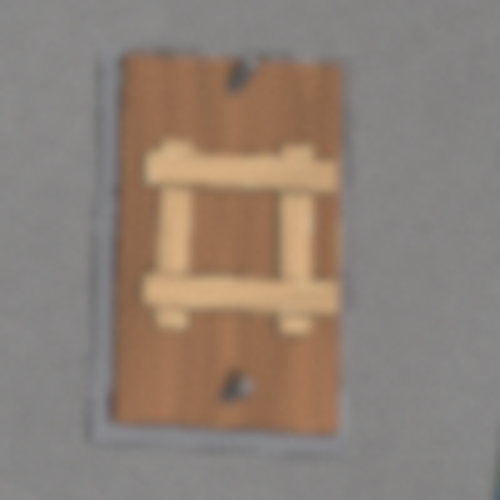

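The lattice is complete: both cross slats cover all four bands, at rows ~170 and ~294. Now the upper board.

```bash
python3 -m crank '[[[0.04,0,1.3,-0.03],[0.04,0,2.6,-0.03],[0.04,0,3.8,-0.03],[0.04,0,4.7,-0.03],[0.04,0,5.1,-0.03],[0.04,0,5.25,-0.03],[0.04,0,5.25,-0.03]]]'
python3 -m crank '[[[0,0,0,0],[0,0,0,0],[0,0,0,0],[0,0,0,0]]]' 0.9 50
python3 -m crank '[[[0,0,-0.5,0],[0,0,-1.5,0],[0,0,-2.8,0],[0,0,-4.2,0],[0,0,-5,0],[0,0,-5,0],[0,0,-5,0]]]'
python3 go.py .528 -.234 .14 -3.4
python3 - <<'E'
from seg import *
p,d=arm.grab_frame("top")
q,e=arm.grab_frame("side")
o=np.zeros((420,780,3),np.uint8)
o[:,:390]=cv2.resize(p[130:270,190:320],(390,420),interpolation=2);o[:,390:]=cv2.resize(q[90:230,210:340],(390,420),interpolation=2)
cv2.imwrite("pics/lift.png",o[:,:,::-1])
E
```

```text
t: 17.58
eef_pos: [0.5659, 0.2379, 0.0176]
ee_rot: [-3.141, -0.001, 0.247]
force: [-0.5, -0.4, 0.9]
width: 0.057
gripper_force: 0.0
t: 18.08
eef_pos: [0.5656, 0.2377, 0.0172]
ee_rot: [-3.142, -0.0, 0.247]
force: [-0.7, 0.6, 1.6]
width: 0.0259
gripper_force: 50.0
t: 18.95
eef_pos: [0.5647, 0.2373, 0.141]
ee_rot: [3.141, 0.002, 0.246]
force: [-0.4, -0.8, -2.6]
width: 0.0256
gripper_force: 50.0
t 18.95 [0.5647 0.2373 0.141 ] [1.7999e+02 9.0000e-02 1.4120e+01] rows [-6.02 17.92  0.05] 3.5 dist rows 7.563524274086713 1.6369598420562752
```

View pics/lift.png

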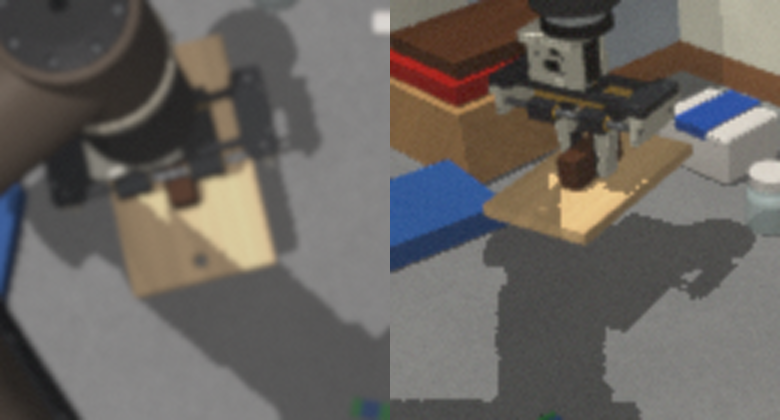

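The board hangs level by its handle. Its near hole shows at crop (200,260), which is about (256.7,216.7) in the full picture. Now carry it over the bed.

```bash
python3 - <<'E'
from h import *
print(world("top",[256.7,216.7],.138), np.array([.5647,.2373])-.092*np.array([np.cos(np.radians(13.9)),np.sin(np.radians(13.9))]))
E
python3 -m crank '[[[-0.3,0.8,0,0.2],[-0.8,2.4,0,0.5],[-1.5,4.4,0,0.9],[-2.2,6.4,0,1.3],[-2.9,8.4,0,1.7],[-3.6,10.4,0,2.1],[-4.2,12.4,0,2.5],[-4.9,14.4,0,2.9],[-5.5,16.2,0,3.3],[-5.8,17.4,0,3.5],[-6.02,17.92,0,3.5],[-6.02,17.92,0,3.5]]]'
python3 -m crank '[[[0,0,0,0],[0,0,0,0],[0,0,0,0]]]'
python3 go.py .528 -.234 .125 -3.4
python3 - <<'E'
from seg import *
p,d=arm.grab_frame("top")
q,e=arm.grab_frame("side")
cv2.imwrite("pics/f_top.png",p[:,:,::-1]);cv2.imwrite("pics/f_side.png",q[:,:,::-1])
o=np.zeros((480,800,3),np.uint8)
o[:,:400]=cv2.resize(p[155:275,365:465],(400,480),interpolation=2);o[:,400:]=cv2.resize(q[160:280,330:430],(400,480),interpolation=2)
cv2.imwrite("pics/hov3.png",o[:,:,::-1])
E
```

```text
[[0.47418011 0.21423532 0.138     ]] [0.47539408 0.21519902]
t: 20.55
eef_pos: [0.528, -0.2343, 0.1413]
ee_rot: [-3.141, 0.001, -0.06]
force: [0.5, -0.0, -2.9]
width: 0.0256
gripper_force: 50.0
t: 20.92
eef_pos: [0.5292, -0.2328, 0.1421]
ee_rot: [-3.142, -0.0, -0.058]
force: [-0.1, 0.1, -2.4]
width: 0.0258
gripper_force: 50.0
t 20.93 [ 0.5292 -0.2328  0.1421] [-1.8e+02 -1.0e-02 -3.3e+00] rows [-0.04  0.05  0.68] 0.02 dist rows 0.2746823564180048 0.009753617355110551
```

View pics/hov3.png

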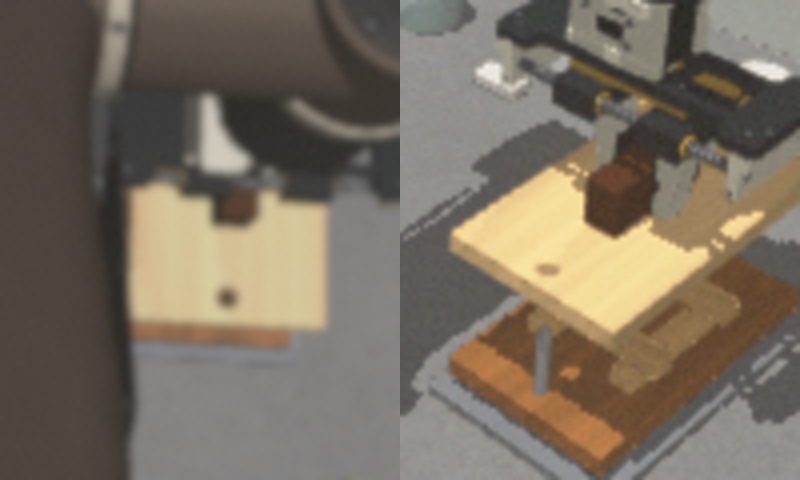

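The board hovers over the bed. The near hole is at crop (227,297) in the top view and (548,269) in the side view, and the near dowel's tip is at (541,327) in the side view. I compare these in world coordinates.

```bash
python3 - <<'E'
from seg import *
def cen(im,u,v,w,thr=None):
    g=cv2.cvtColor(im,cv2.COLOR_BGR2GRAY).astype(float);x0,y0=int(round(u))-w,int(round(v))-w
    s=g[y0:y0+2*w+1,x0:x0+2*w+1];k=np.clip(np.percentile(s,60)-8-s,0,None);Y,X=np.mgrid[0:2*w+1,0:2*w+1]
    return np.array([x0+(k*X).sum()/k.sum(),y0+(k*Y).sum()/k.sum()])
t=cv2.imread("pics/f_top.png");s=cv2.imread("pics/f_side.png")
h1=cen(t,421.75,229,4);h2=cen(s,367,227.2,3)
print("hole top",h1,world("top",h1,.139)[0].round(4),"side",h2,world("side",h2,.139)[0].round(4))
th=np.radians(-3.3);ax=np.array([np.cos(th),np.sin(th)])
print("hole from tcp",np.array([.5292,-.2328])-.092*ax)
bc=np.array([.5277,-.2340]);ax=np.array([np.cos(np.radians(-3.4)),np.sin(np.radians(-3.4))])
for c in(bc+.092*ax,bc-.092*ax):
    for z in(.092,.036): print("pred dowel",c.round(4),z,"top px",proj("top",[*c,z]).round(1),"side px",proj("side",[*c,z]).round(1))
s0=cv2.imread("pics/side0.png");t0=cv2.imread("pics/top0.png")
o=np.zeros((420,800,3),np.uint8)
def put(i,im,u,v):
    c=im[v-17:v+18,u-13:u+13];c=cv2.resize(c,(200,270),interpolation=0);o[:270,200*i:200*i+200]=c
put(0,s0,408,218);put(1,s0,366,247);put(2,t0,418,171);put(3,t0,417,232)
cv2.imwrite("pics/dow.png",o[:270])
E
```

```text
hole top [421.42227378 229.02320186] [ 0.4373 -0.227   0.139 ] side [366.5536 226.96  ] [ 0.4361 -0.2293  0.139 ]
hole from tcp [ 0.43735255 -0.22750411]
pred dowel [ 0.6195 -0.2395] 0.092 top px [[419.5 167.2]] side px [[408.6 208.8]]
pred dowel [ 0.6195 -0.2395] 0.036 top px [[415.8 172. ]] side px [[406.3 224.2]]
pred dowel [ 0.4359 -0.2285] 0.092 top px [[418.6 231.6]] side px [[365.3 241.1]]
pred dowel [ 0.4359 -0.2285] 0.036 top px [[414.8 233.9]] side px [[364.2 257.1]]
```

View pics/dow.png

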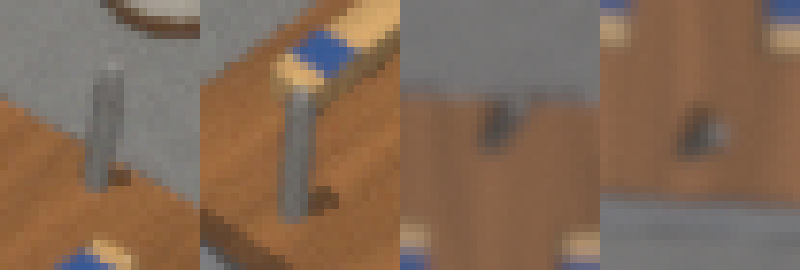

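Both dowels are within about 1 mm of the prediction, so only a ~1 mm correction is needed. I lower in steps and watch the force.

```bash
python3 -m crank '[[[-0.04,0.03,0.3,0.02],[-0.04,0.03,0.7,0.02],[-0.04,0.03,1.1,0.02],[-0.04,0.03,1.4,0.02],[-0.04,0.03,1.6,0.02],[-0.04,0.03,1.6,0.02],[-0.04,0.03,1.6,0.02]]]'
python3 -m crank '[[[0,0,0.1,0],[0,0,0.2,0],[0,0,0.2,0]]]'
python3 go.py .5282 -.2337 .081 -3.4
```

```text
t: 21.9
eef_pos: [0.5282, -0.2342, 0.1022]
ee_rot: [3.141, -0.001, -0.06]
force: [0.5, -0.3, -3.3]
width: 0.0257
gripper_force: 50.0
t: 22.28
eef_pos: [0.5277, -0.2342, 0.0967]
ee_rot: [-3.142, 0.0, -0.06]
force: [0.5, -0.6, -3.0]
width: 0.0258
gripper_force: 50.0
t 22.27 [ 0.5277 -0.2342  0.0967] [-1.80e+02  2.00e-02 -3.47e+00] rows [ 0.02 -0.02  0.63] -0.01 dist rows 0.2522236795177958 0.006194409727246243
```

```bash
python3 -m crank '[[[0,0,0.15,0],[0,0,0.3,0],[0,0,0.45,0],[0,0,0.55,0],[0,0,0.6,0],[0,0,0.6,0]]]'
python3 -m crank '[[[0,0,0.04,0],[0,0,0.08,0],[0,0,0.12,0],[0,0,0.12,0],[0,0,0.12,0]]]' - 60
python3 go.py .5282 -.2337 .073 -3.4
```

```text
t: 23.02
eef_pos: [0.5279, -0.2342, 0.0819]
ee_rot: [3.142, 0.0, -0.061]
force: [-0.0, 0.6, -3.7]
width: 0.0253
gripper_force: 50.0
t: 23.65
eef_pos: [0.5281, -0.2342, 0.0792]
ee_rot: [3.142, -0.0, -0.06]
force: [-2.2, 1.3, 2.7]
width: 0.0257
gripper_force: 60.0
t 23.65 [ 0.5281 -0.2342  0.0792] [ 1.80e+02 -3.00e-02 -3.46e+00] rows [ 0.   -0.02  0.25] -0.01 dist rows 0.0998135774029759 0.005207544844993039
```

Contact came at the expected height. Now press gradually.

```bash
python3 -m crank '[[[0,0,0.04,0],[0,0,0.08,0],[0,0,0.12,0],[0,0,0.16,0],[0,0,0.16,0],[0,0,0.16,0]]]'
python3 -m crank '[[[0,0,0.03,0],[0,0,0.06,0],[0,0,0.09,0],[0,0,0.09,0],[0,0,0.09,0]]]'
```

```text
t: 24.4
eef_pos: [0.5281, -0.2342, 0.0754]
ee_rot: [3.141, -0.0, -0.06]
force: [-2.8, 2.4, 7.2]
width: 0.0254
gripper_force: 60.0
t: 25.02
eef_pos: [0.5281, -0.2342, 0.0734]
ee_rot: [3.141, -0.001, -0.06]
force: [-3.3, 2.6, 10.3]
width: 0.0257
gripper_force: 60.0
```

```bash
python3 -m crank '[[[0,0,0.03,0],[0,0,0.06,0],[0,0,0.08,0],[0,0,0.08,0],[0,0,0.08,0]]]'
python3 -m crank '[[[0,0,0.03,0],[0,0,0.06,0],[0,0,0.06,0],[0,0,0.06,0]]]'
```

```text
t: 25.65
eef_pos: [0.5282, -0.2343, 0.0731]
ee_rot: [3.141, -0.001, -0.06]
force: [-8.1, 5.4, 23.7]
width: 0.0261
gripper_force: 60.0
t: 26.15
eef_pos: [0.5282, -0.2343, 0.073]
ee_rot: [3.141, -0.002, -0.059]
force: [-12.3, 9.5, 37.1]
width: 0.0256
gripper_force: 60.0
```

It has bottomed out: the force rose sharply with no further travel. I ease back to about 25 N and verify.

```bash
python3 -m crank '[[[0,0,-0.05,0],[0,0,-0.05,0],[0,0,-0.05,0],[0,0,-0.05,0],[0,0,-0.05,0]]]'
python3 - <<'E'
from seg import *
q,e=arm.grab_frame("side");p,d=arm.grab_frame("top")
o=np.zeros((480,800,3),np.uint8)
o[:,:400]=cv2.resize(p[155:275,365:465],(400,480),interpolation=2);o[:,400:]=cv2.resize(q[180:300,330:430],(400,480),interpolation=2)
cv2.imwrite("pics/end.png",o[:,:,::-1]); s=arm.get_state();print(s["force"],s["eef_pos"])
E
```

```text
t: 26.78
eef_pos: [0.5282, -0.2343, 0.0731]
ee_rot: [3.141, -0.001, -0.06]
force: [-8.4, 7.3, 26.0]
width: 0.0256
gripper_force: 60.0
[-8.10527706  6.92255026 25.8493143 ] [ 0.52818794 -0.2342885   0.07307727]
```

View pics/end.png

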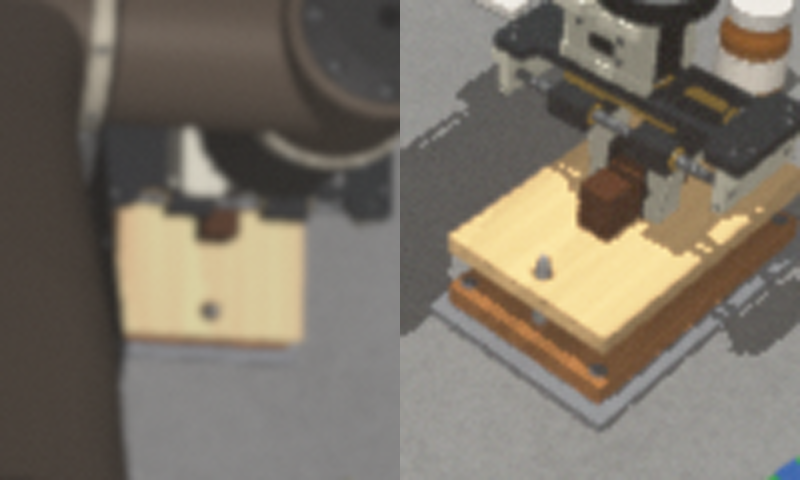

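The dowel shows through the board at side crop (541,267). The board is level and the lower board rests on its base. The underside is at 56 mm, as expected when bottomed out.

```bash
python3 -c "
from station import arm
print(arm.job_done())"
```

```text
the job is handed in; nothing more can be done
None
```

I laid both loose slats on their blue bands, lowered the upper board over the dowels onto them, and handed the job in at about 27 s with the gripper still pressing the bottomed-out pair down at about 26 N.

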